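# Show the helper where the red bead goes

### The arm

A 6-joint arm with a two-finger parallel gripper is mounted at the origin on the work surface. World frame = base frame: x ahead of the robot, y to its left, z up, the work surface at z = 0. Lengths are in mm, angles in rad, forces in N, time in s.
With the tool pointing down it reaches from about 275 to 825 mm from the base axis. Payload 5.2 kg.
Tool frame: the origin (TCP) lies midway between the tips of the shut fingers; the grasp point (between the pads) lies 19 mm behind it (ctrl.tcp_to_grasp is the distance from the TCP to the grasp point, in mm); x points along the fingers, y is the direction in which the jaws open and shut, and the axes are right-handed (so a half turn about x gives the same grasp; the last joint's range is limited). The gripper opens to 93 mm and grips with 3 to 60 N. Pads are 15 mm wide; open, the fingers measure 128 mm over their backs; the gripper's body (75 mm by 188 mm) begins 65 mm behind the grasp point.
Start: joints at [-1.357, 0.259, 1.535, -0, 1.348, -0.203], TCP at [222.681, -502.91, 218.653] pointing down, gripper open.
Joint ranges: [-3.14, 3.14], [-0.91, 2.08], [0.19, 2.58], [-1.22, 4.36], [0.22, 2.71], [-3.12, 3.12]. Speed limits (rad/s): [2.57, 2.57, 3.14, 3.14, 3.14, 3.14].

### API

Orientations are given as a unit quaternion [w, x, y, z].
In Python, from bench import ctrl gives the robot as it stands.
- The arm moves only by the shell command python3 -m crank 'ROWS'. ROWS is JSON, a list of rows, each a list of 7 numbers: the shift along the world's x, y, z in mm, then the turn, a rotation vector about the world's x, y, z in units of 8 degrees (1.0 is 8 degrees), then the closure, from 0 (fully open) to 1 (shut). In form: [[dx, dy, dz, rx, ry, rz, gripper], ...]. A call has 1 to 20 rows; each row shifts and turns the commanded pose from where the row before left it; what a row does not reach is not made up. A row lasts 1/10 s, in which the tool goes at most 50 mm and 8.59 degrees, less where a joint would pass 70% of its speed; a pose out of reach is approached as far as the arm can. A call with a gripper value outside its range is refused whole. The fingers move at their own pace and stop on an object; the grip force is fixed at half the most. Time passes only in rows, so rows that do not move let the fingers close. It gives the time, the measured TCP pose, the force and the opening at its end, in the units of the state.
- ctrl.read_state(): the state, without advancing time (a new reading comes with each control period).
- ctrl.snapshot(name): name is "scene" or "top" or "wrist"; returns a dict with "image" (384x512x3 uint8, blue, green, red), "fx", "fy", "cx", "cy" (pixels), "R" (3x3) and "t" (3): a world point X has camera coordinates R X + t; the wrist camera has in their place "tool_from_camera" (4x4, takes a point from camera to tool coordinates, whose origin is the TCP and whose axes are the tool frame's). Camera axes: x right, y down, z forward; pixel columns grow to the right and rows downward; lengths in mm; the calibration is good to about 2 mm. A picture is of the moment at which its call begins: read the wrist's pose just before it. There is no depth.
- ctrl.finish_job(): hands the job in, once; it reports no verdict.
The state is a dict: "t": time; "qpos": joint angles; "joint_velocities": joint speeds; "joint_torque": joint torques, N m; "tcp_pos": TCP position; "tcp_rot": TCP orientation; "ft_force": force on the tool from outside, world axes, zero at the start; "wrist_torque": the same for the moment, N m; "gripper_width": finger opening in mm.
Only numpy, scipy, OpenCV 4.12 (cv2) and the standard library are available. Lean on these libraries where they do the work, as an engineer would, in place of code of your own. Each camera call takes 0.05 s, during which the arm holds its last target.

### The job

At the bead-making table, show the helper where the stray red bead belongs: press the green call button fully down and let it come up, then point at the loose red bead in the tray, then point at the bowl of red beads. To point, hold the fingertips still two or three centimetres straight above the middle of the thing for about two seconds. Do not touch the beads, the bowls, the glue pot or the tray, and point at none of the other things: travel some 10 cm above everything on the tray, and finish raised to that height.

Things in the scene. Friction and masses are not known exactly. Their poses are not given: they have to be found in the camera images.
- call_top (a point): centre of the top face of the green round call button (36 mm across) in its fixed grey housing, which stands on the table to the right of the tray (-y side); pressed straight down
- call (a joint): travel of the call button: 0 up, 0.006 m fully down; a spring brings it back; about 5 N holds it fully down
- tray: wooden frame tray lined with marbled paper, fixed: 250 (x) by 380 (y) mm, frame 16 mm wide and 24 mm high, floor 8 mm above the table. Origin at the centre of its underside, z up. All beads, bowls and the pot stand on its floor, beads on the robot's side, bowls and pot on the far side, in any order
- red_bead_top (a point): red, pink-striped paper bead, loose, standing on its flat end on the tray floor: 28 mm across its middle, 16 mm at the ends, 26 mm high. The point is the centre of its top end, its z axis is up. The bead to point at.
- blue_bead_top (a point): dark blue, light-blue-striped paper bead, loose, standing on its flat end on the tray floor: 28 mm across its middle, 16 mm at the ends, 26 mm high. The point is the centre of its top end, its z axis is up. Leave alone.
- brown_bead_top (a point): brown, tan-striped paper bead, loose, standing on its flat end on the tray floor: 28 mm across its middle, 16 mm at the ends, 26 mm high. The point is the centre of its top end, its z axis is up. Leave alone.
- red_bowl_rim (a point): white ceramic bowl of red beads, loose, on the tray floor: 92 mm across the rim, 45 mm high, beads heaped inside to 36 mm. The point is the centre of its mouth, level with the rim, its z axis is up. The bowl to point at.
- blue_bowl_rim (a point): white ceramic bowl of blue beads, loose, on the tray floor: 92 mm across the rim, 45 mm high, beads heaped inside to 36 mm. The point is the centre of its mouth, level with the rim, its z axis is up. Leave alone.
- glue_pot_top (a point): clear round glue pot with a yellow lid, loose, on the tray floor: 58 mm across, 50 mm high. The point is the centre of the lid's top, its z axis is up. Leave alone.
Mind the look-alikes: they are no part of the job. What is shaped like the part that bears red_bowl_rim but yellow is not meant.

How it is judged (in metres and radians):
On the way, in this order (a step that is already met when the one before it is completed fails the run):
1. the green call button is pressed down (at least 4.5 of its 6 mm) (value of joint call above 0.0045 m), for 0.05 s.
2. the button has come up again (value of joint call below 0.0015 m), for 0.05 s.
3. the fingertips dwell over the red bead for 1.2 s: within 18 mm of its middle, less than about 55 mm above its top (horizontal distance between the grasp point and red_bead_top below 0.018 m and z of the grasp point in the frame of red_bead_top between 0 and 0.075 m), for 1.2 s.
4. the fingertips dwell over the bowl of red beads for 1.2 s: within 25 mm of its middle, less than about 55 mm above its rim (horizontal distance between the grasp point and red_bowl_rim below 0.025 m and z of the grasp point in the frame of red_bowl_rim between 0 and 0.075 m), for 1.2 s.
At the end, for the whole second after the job is handed in: The call button is up; every bead, bowl and the pot stands upright within 5 mm of where it began; the fingertips are raised at least about 70 mm above all of them (value of joint call below 0.0015 m and distance of each of red_bead_top, blue_bead_top, brown_bead_top, red_bowl_rim, blue_bowl_rim, glue_pot_top from where it was at the start of the episode below 0.005 m and angle between each of red_bead_top, blue_bead_top, brown_bead_top, red_bowl_rim, blue_bowl_rim, glue_pot_top's own z axis and vertical below 0.1 rad and z of the grasp point in the frame of red_bead_top above 0.09 m and z of the grasp point in the frame of blue_bead_top above 0.09 m and z of the grasp point in the frame of brown_bead_top above 0.09 m and z of the grasp point in the frame of red_bowl_rim above 0.09 m and z of the grasp point in the frame of blue_bowl_rim above 0.09 m and z of the grasp point in the frame of glue_pot_top above 0.09 m); the robot touches nothing.
It fails at once if a bead, a bowl, the pot or the tray is touched by the robot (contact force between any of red_bead, blue_bead, brown_bead, red_bowl, blue_bowl, glue_pot, tray and the fingers above 0.2 N or contact force between any of red_bead, blue_bead, brown_bead, red_bowl, blue_bowl, glue_pot, tray and the arm above 0.2 N).
It fails at once if a bead, a bowl or the pot is moved by more than 5 mm (pushed, lifted or carried) (distance of any of red_bead_top, blue_bead_top, brown_bead_top, red_bowl_rim, blue_bowl_rim, glue_pot_top from where it was at the start of the episode above 0.005 m).
It fails at once if the fingertips come down over a wrong thing (straight above its middle, less than about 35 mm above its top) ((horizontal distance between the grasp point and blue_bead_top below 0.018 m and z of the grasp point in the frame of blue_bead_top between 0 and 0.055 m) or (horizontal distance between the grasp point and brown_bead_top below 0.018 m and z of the grasp point in the frame of brown_bead_top between 0 and 0.055 m) or (horizontal distance between the grasp point and blue_bowl_rim below 0.025 m and z of the grasp point in the frame of blue_bowl_rim between 0 and 0.055 m) or (horizontal distance between the grasp point and glue_pot_top below 0.02 m and z of the grasp point in the frame of glue_pot_top between 0 and 0.055 m)).
It also fails if it takes over 54 s, if anything falls off the work surface, if the arm or the gripper's body presses on something with over 40 N, if the wrist force passes 120 N, or if a joint passes its speed limit or range.

## Working session

There is one attempt and no reset: what is moved stays moved. The work goes in short steps, Python scripts to look and compute and a shell command to move; the robot and the scene stay as the last step left them, time stands still between calls to the robot, and variables do not carry over. Pictures are saved under pics/ and viewed, and the job is handed in when it is done.

```bash
mkdir -p pics; ls
python3 - <<'E'
from bench import ctrl
import cv2
s=ctrl.read_state()
print(s['t'],s['tcp_pos'],s['tcp_rot'],s['gripper_width'],ctrl.tcp_to_grasp)
for n in("top","scene"):
    c=ctrl.snapshot(n); cv2.imwrite(f"pics/{n}0.png",c["image"])
    print(n,c['fx'],c['cx'],c['cy'],c['R'],c['t'])
E
```

```text
pics
0.0 [ 222.57096541 -502.34206861  217.81151733] [-0.14564556 -0.69179908 -0.14696511  0.69181114] 92.92189756312867 18.8
top 348.19371659498034 251.96560524648663 190.96292086210013 [[ 0.02370224 -0.9997056  -0.00518892]
 [-0.99010708 -0.02275601 -0.13845629]
 [ 0.13829745  0.00841931 -0.99035495]] [-63.20781101 632.35679769 699.09116217]
scene 458.6553098577817 258.64539133717795 191.75351801947838 [[ 0.48664599  0.87354904 -0.00936769]
 [ 0.73474946 -0.41507555 -0.53652168]
 [-0.4725663   0.25421322 -0.84383454]] [-259.76450063 -431.16115035 1370.57864264]
```

View pics/top0.png

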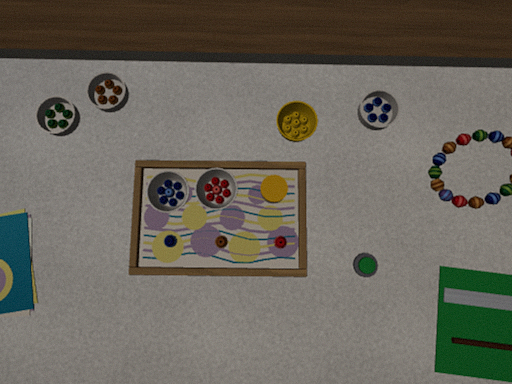

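View pics/scene0.png

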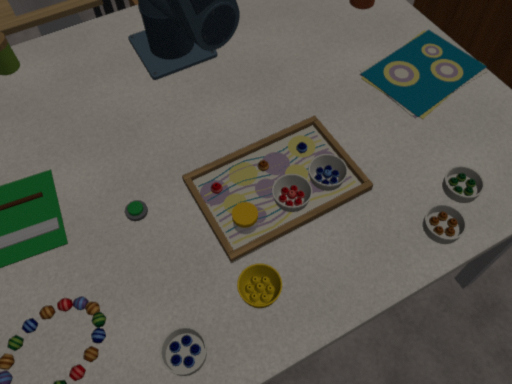

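The top view shows the tray with blue, brown and red beads at (171,241), (222,242) and (280,242). It also has the blue bowl (168,190), the red bowl (216,188) and the pot lid (273,188). The green button is at (366,265).

Things that could be mistaken for the targets:
- **Red bead:** the brown bead (222,242) and the red necklace beads around (463,139).
- **Red bowl:** the yellow bowl (297,121), the blue bowl (168,190), and the off-tray bowls at (377,110), (108,92) and (58,116).
- **Button:** the green mat on the right.

Next I'll take a close crop and measure in both cameras.

```bash
cat > h.py <<'E'
import numpy as np,cv2
from bench import ctrl
def ray(c,u,v):
    R=np.array(c['R']);t=np.array(c['t'])
    return -R.T@t, R.T@np.array([(u-c['cx'])/c['fx'],(v-c['cy'])/c['fy'],1])
def atz(c,u,v,z):
    o,d=ray(c,u,v); return o+d*(z-o[2])/d[2]
def proj(c,X):
    p=np.array(c['R'])@np.array(X)+np.array(c['t']); return c['fx']*p[0]/p[2]+c['cx'],c['fy']*p[1]/p[2]+c['cy']
def tri(c1,p1,c2,p2):
    o1,d1=ray(c1,*p1);o2,d2=ray(c2,*p2)
    A=np.c_[d1,-d2];s=np.linalg.lstsq(A,o2-o1,rcond=None)[0]
    a=o1+d1*s[0];b=o2+d2*s[1];return (a+b)/2,np.linalg.norm(a-b)
E
python3 - <<'E'
from h import *
T=ctrl.snapshot('top');S=ctrl.snapshot('scene')
for n,c in(('T',T),('S',S)): print(n,'cam pos',ray(c,0,0)[0])
cr=cv2.resize(T['image'][155:285,125:400],None,fx=2.9,fy=2.9,interpolation=cv2.INTER_CUBIC)
cv2.imwrite('pics/cropT.png',cv2.convertScaleAbs(cr,alpha=1.5))
cr=cv2.resize(S['image'][110:260,110:380],None,fx=2.9,fy=2.9,interpolation=cv2.INTER_CUBIC)
cv2.imwrite('pics/cropS.png',cv2.convertScaleAbs(cr,alpha=1.5))
for n,c in(('T',T),('S',S)):
    h=cv2.cvtColor(c['image'],cv2.COLOR_BGR2HSV)
    for k,lo,hi in(('green',(50,110,40),(85,255,255)),('red',(172,110,50),(180,255,255)),('red0',(0,140,50),(6,255,255)),('yellow',(15,200,100),(30,255,255)),('blue',(108,120,20),(130,255,255))):
        N,_,st,ce=cv2.connectedComponentsWithStats(cv2.inRange(h,lo,hi))
        print(n,k,[(st[i,4],*ce[i].round(1)) for i in range(1,N) if st[i,4]>12])
E
```

```text
T cam pos [530.91658456 -54.68514667 779.57418823]
S cam pos [1090.89805469 -300.46663519  922.7808973 ]
T green [(np.int32(15), np.float64(46.9), np.float64(112.1)), (np.int32(13), np.float64(477.8), np.float64(135.0)), (np.int32(14), np.float64(434.1), np.float64(170.4)), (np.int32(226), np.float64(366.5), np.float64(264.9)), (np.int32(6529), np.float64(473.4), np.float64(327.0))]
T red [(np.int32(20), np.float64(461.0), np.float64(139.8)), (np.int32(22), np.float64(214.4), np.float64(180.2)), (np.int32(20), np.float64(223.5), np.float64(184.0)), (np.int32(19), np.float64(207.4), np.float64(186.8)), (np.int32(16), np.float64(225.8), np.float64(192.1)), (np.int32(15), np.float64(209.5), np.float64(196.8)), (np.int32(23), np.float64(218.5), np.float64(198.9)), (np.int32(16), np.float64(456.3), np.float64(199.6)), (np.int32(52), np.float64(279.8), np.float64(241.5))]
T red0 [(np.int32(72), np.float64(464.3), np.float64(138.4)), (np.int32(99), np.float64(214.4), np.float64(189.7)), (np.int32(21), np.float64(206.5), np.float64(187.3)), (np.int32(13), np.float64(217.6), np.float64(200.7)
[... 2440 characters left out ...]
t32(86), np.float64(264.5), np.float64(292.0))]
S blue [(np.int32(54), np.float64(301.5), np.float64(146.9)), (np.int32(178), np.float64(327.0), np.float64(173.9)), (np.int32(17), np.float64(325.5), np.float64(181.5)), (np.int32(28), np.float64(33.0), np.float64(322.0)), (np.int32(65), np.float64(27.9), np.float64(326.7)), (np.int32(65), np.float64(98.4), np.float64(332.6)), (np.int32(41), np.float64(97.1), np.float64(339.0)), (np.int32(66), np.float64(186.1), np.float64(340.1)), (np.int32(69), np.float64(174.6), np.float64(346.5)), (np.int32(68), np.float64(194.8), np.float64(349.0)), (np.int32(73), np.float64(175.9), np.float64(359.5)), (np.int32(70), np.float64(188.6), np.float64(361.2))]
```

View pics/cropT.png

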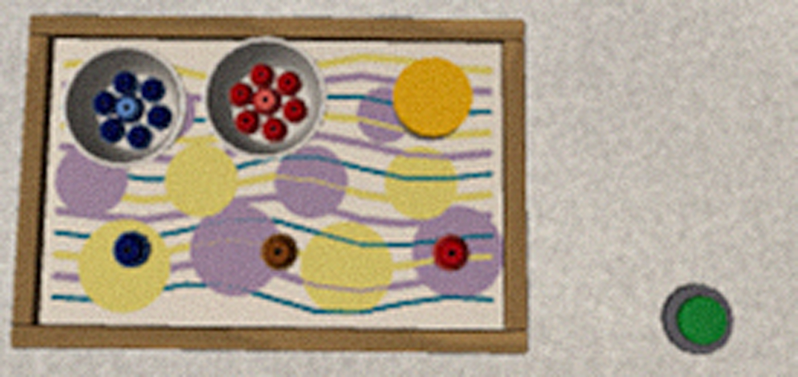

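View pics/cropS.png

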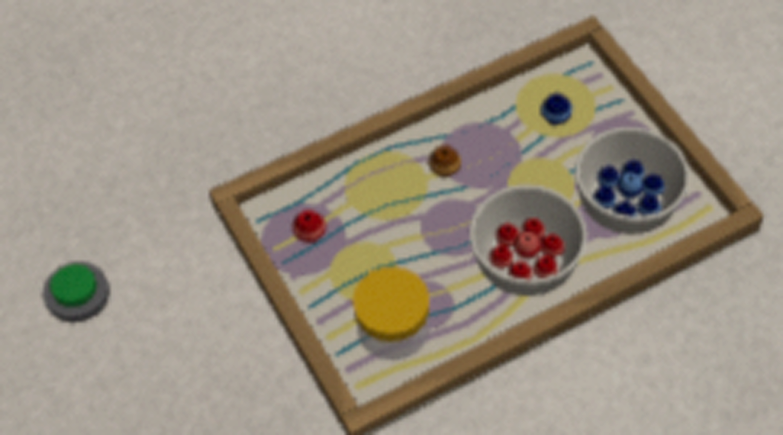

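The crops confirm the choices. The red bead is at top (280.5,242), the bowl with red beads has its rim centre at top (216.7,189) and the button cap is at top (366.5,265). The brown bead is clearly a different one.

Run:
```python
from h import *
np.set_printoptions(precision=1,suppress=True)
T=ctrl.snapshot('top');S=ctrl.snapshot('scene')
def ct(x,y):return 125+x/2.9,155+y/2.9
def cs(x,y):return 110+x/2.9,110+y/2.9
for n,p,q,z in(('button',(366.5,264.9),(134.7,208),30),('redbead',ct(451,253),cs(306,221),34),('brown',ct(279,252),cs(444,154),34),('blue',ct(132,249),cs(557,104),34),('redbowl',ct(266,99),cs(528,234),53),('bluebowl',ct(125,104),cs(631,177),53),('pot',(273.6,188.1),(244.4,213.3),58)):
    X,e=tri(T,p,S,q); print(n,X,'gap %.1f'%e,'T@z',atz(T,*p,z),'S@z',atz(S,*q,z))
for p in((31,17),(525,20),(525,350),(13,345)): print('corner',atz(T,*ct(*p),24))
s=ctrl.read_state()
from scipy.spatial.transform import Rotation as R
q=s['tcp_rot'];M=R.from_quat([q[1],q[2],q[3],q[0]]).as_matrix();print(s['tcp_pos'],M)
```

```text
button [ 483.2 -296.9   18.4] gap 0.2 T@z [ 483.8 -293.4   30. ] S@z [ 491.  -296.9   30. ]
redbead [ 526.9 -111.5   28.3] gap 0.8 T@z [ 526.8 -111.4   34. ] S@z [ 530.7 -112.3   34. ]
brown [525.1  15.8  30.9] gap 2.8 T@z [524.5  14.3  34. ] S@z [527.5  16.1  34. ]
blue [524.9 125.4  28. ] gap 4.3 T@z [524.2 121.9  34. ] S@z [529.1 124.7  34. ]
redbowl [635.8  28.   49.2] gap 3.7 T@z [634.6  25.9  53. ] S@z [638.3  28.4  53. ]
bluebowl [629.5 130.2  47.2] gap 0.8 T@z [628.5 128.4  53. ] S@z [632.6 127.8  53. ]
pot [639.  -93.6  56.6] gap 0.3 T@z [638.8 -93.7  58. ] S@z [639.8 -93.8  58. ]
corner [698.  211.6  24. ]
corner [ 704.2 -166.5   24. ]
corner [ 458. -167.   24.]
corner [452.5 207.6  24. ]
[ 222.6 -502.7  218.4] [[-0.   0.4 -0.9]
 [ 0.  -0.9 -0.4]
 [-1.  -0.  -0. ]]
```

```bash
python3 -m crank '[[10,8,0,0,0,0,1],[20,16,0,0,0,0,1],[20,16,0,0,0,0,1],[20,16,0,0,0,0,1],[20,16,0,0,0,0,1],[20,16,0,0,0,0,1],[20,16,0,0,0,0,1],[20,16,0,0,0,0,1],[20,16,0,0,0,0,1],[20,16,0,0,0,0,1],[20,16,0,0,0,0,1],[20,16,0,0,0,0,1],[20,16,0,0,0,0,1],[10,8,0,0,0,0,1],[0,0,0,0,0,0,1],[0,0,0,0,0,0,1]]'
python3 - <<'E'
from h import *
s=ctrl.read_state();print(s['tcp_pos'],s['tcp_rot'],s['ft_force'],s['gripper_width'])
for n in('wrist','top'): 
    c=ctrl.snapshot(n);cv2.imwrite(f'pics/{n}1.png',c['image'])
    if n=='wrist':
        print(c['fx'],c['cx'],c['cy'],c['tool_from_camera'])
        h=cv2.cvtColor(c['image'],cv2.COLOR_BGR2HSV)
        N,_,st,ce=cv2.connectedComponentsWithStats(cv2.inRange(h,(50,110,40),(85,255,255)))
        print([(st[i],*ce[i].round(1)) for i in range(1,N) if st[i,4]>100])
E
```

```text
t: 1.9
tcp_pos: [482.4, -294.9, 218.5]
tcp_rot: [-0.147, -0.692, -0.147, 0.692]
ft_force: [0.6, 0.1, 0.1]
gripper_width: 0.2
[ 482.35704368 -294.90464521  218.53234481] [-0.14654886 -0.69150653 -0.14652504  0.69200619] [0.56277464 0.06383054 0.07064762] 0.197962917682037
316.45130507305623 252.51565461194247 194.2940375769207 [[ 5.52391044e-04 -2.54888358e-01  9.66970330e-01 -1.65290951e+02]
 [ 9.99999836e-01  2.84949190e-04 -4.96148339e-04  5.55740602e-01]
 [-1.49074977e-04  9.66970446e-01  2.54888474e-01 -7.10127478e+01]
 [ 0.00000000e+00  0.00000000e+00  0.00000000e+00  1.00000000e+00]]
[(array([450,  60,  20,  12, 130], dtype=int32), np.float64(458.9), np.float64(65.0)), (array([241, 160,  28,  28, 629], dtype=int32), np.float64(254.6), np.float64(173.3)), (array([ 355,  223,  117,   57, 2863], dtype=int32), np.float64(404.7), np.float64(256.8)), (array([ 386,  313,  120,   60, 4539], dtype=int32), np.float64(438.8), np.float64(346.0)), (array([472, 313,  40,  24, 515], dtype=int32), np.float64(497.3), np.float64(320.6))]
```

View pics/wrist1.png

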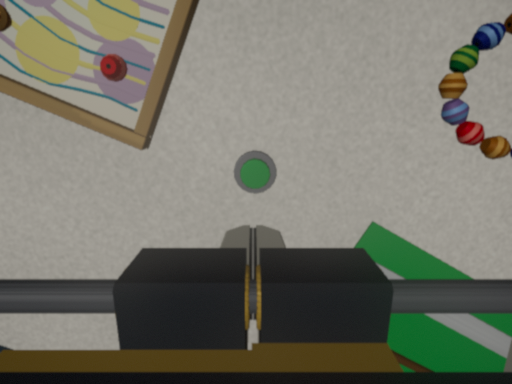

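View pics/top1.png

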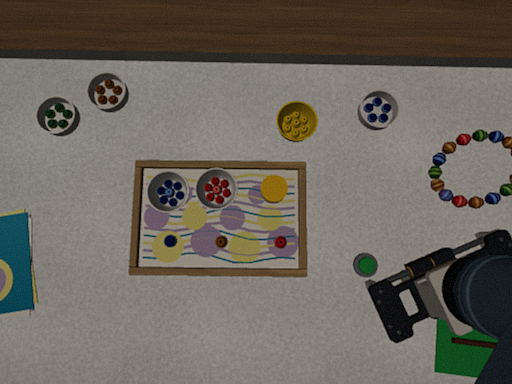

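The wrist view shows the button at (254.6,173.3), straight ahead of the fingers, with the red bead at about (113,66).

```bash
cat >> h.py <<'E'
from scipy.spatial.transform import Rotation as Ro
def wcam():
    s=ctrl.read_state();c=dict(ctrl.snapshot('wrist'));q=s['tcp_rot']
    M=np.eye(4);M[:3,:3]=Ro.from_quat([q[1],q[2],q[3],q[0]]).as_matrix();M[:3,3]=s['tcp_pos']
    W=np.linalg.inv(M@np.array(c['tool_from_camera']));c['R']=W[:3,:3];c['t']=W[:3,3];return c,s
E
python3 - <<'E'
from h import *
np.set_printoptions(precision=1,suppress=True)
c,s=wcam();T=ctrl.snapshot('top');S=ctrl.snapshot('scene')
for z in(18,22,26):print(z,atz(c,254.6,173.3,z),atz(T,366.5,264.9,z),atz(S,134.7,208,z))
print(tri(c,(254.6,173.3),T,(366.5,264.9)))
print('bead',atz(c,113,64,34),s['tcp_pos'])
E
```

```text
18 [ 483.1 -298.1   18. ] [ 483.1 -297.2   18. ] [ 483.  -296.8   18. ]
22 [ 483.8 -297.7   22. ] [ 483.3 -295.9   22. ] [ 485.7 -296.9   22. ]
26 [ 484.5 -297.4   26. ] [ 483.6 -294.6   26. ] [ 488.3 -296.9   26. ]
(array([ 482.7, -298.2,   15. ]), np.float64(0.3850298920697942))
bead [ 531.6 -116.6   34. ] [ 482.  -295.5  218.6]
```

```bash
python3 -m crank '[[1,-2,-10,0,0,0,1],[0,0,-20,0,0,0,1],[0,0,-20,0,0,0,1],[0,0,-20,0,0,0,1],[0,0,-20,0,0,0,1],[0,0,-20,0,0,0,1],[0,0,-20,0,0,0,1],[0,0,-20,0,0,0,1],[0,0,-20,0,0,0,1],[0,0,-10,0,0,0,1],[0,0,0,0,0,0,1]]'
python3 - <<'E'
from h import *
c,s=wcam();cv2.imwrite('pics/wrist2.png',c['image']);print(s['tcp_pos'],s['ft_force'])
E
```

```text
t: 3.25
tcp_pos: [482.5, -296.3, 36.8]
tcp_rot: [-0.145, -0.691, -0.147, 0.693]
ft_force: [0.3, 0.4, 0.1]
gripper_width: 0.5
[ 482.47737833 -296.25382343   36.80380394] [0.27935974 0.35256544 0.06368722]
```

View pics/wrist2.png

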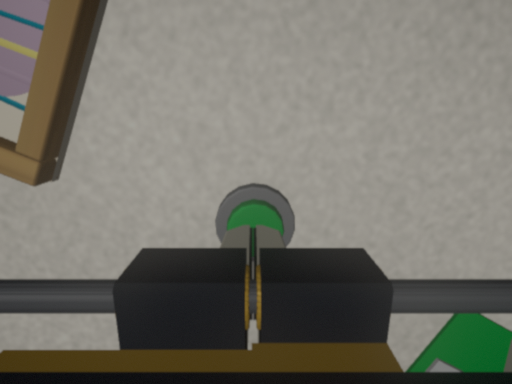

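The fingertips are over the cap at about (255,225) and clear of it. I'll press slowly and watch the force.

```bash
python3 -m crank '[[0,0,-4,0,0,0,1],[0,0,-3,0,0,0,1],[0,0,-3,0,0,0,1],[0,0,-2,0,0,0,1],[0,0,0,0,0,0,1]]'; python3 -m crank '[[0,0,-1.5,0,0,0,1],[0,0,-1.5,0,0,0,1],[0,0,0,0,0,0,1]]'
```

```text
t: 3.8
tcp_pos: [483.6, -296.8, 26.5]
tcp_rot: [-0.146, -0.692, -0.146, 0.692]
ft_force: [0.1, 0.7, -0.3]
gripper_width: 0.6
t: 4.1
tcp_pos: [483.6, -296.8, 23.5]
tcp_rot: [-0.146, -0.692, -0.146, 0.692]
ft_force: [-0.5, -0.4, 0.7]
gripper_width: 0.9
```

```bash
python3 -m crank '[[0,0,-1,0,0,0,1],[0,0,-1,0,0,0,1],[0,0,0,0,0,0,1]]'; python3 -m crank '[[0,0,-1,0,0,0,1],[0,0,-1,0,0,0,1],[0,0,0,0,0,0,1]]'
```

```text
t: 4.4
tcp_pos: [483.8, -297.0, 21.7]
tcp_rot: [0.146, 0.692, 0.146, -0.692]
ft_force: [0.2, 1.4, 1.4]
gripper_width: 0.6
t: 4.7
tcp_pos: [483.8, -297.0, 19.7]
tcp_rot: [0.146, 0.692, 0.146, -0.692]
ft_force: [-0.0, 0.4, 2.8]
gripper_width: 0.6
```

```bash
python3 -m crank '[[0,0,-1,0,0,0,1],[0,0,-1,0,0,0,1],[0,0,0,0,0,0,1]]'; python3 -m crank '[[0,0,-1,0,0,0,1],[0,0,-1,0,0,0,1],[0,0,0,0,0,0,1]]'
```

```text
t: 5.0
tcp_pos: [483.8, -297.0, 17.7]
tcp_rot: [0.146, 0.692, 0.146, -0.692]
ft_force: [-0.1, 1.4, 3.8]
gripper_width: 0.6
t: 5.3
tcp_pos: [483.8, -297.0, 16.2]
tcp_rot: [0.146, 0.692, 0.146, -0.692]
ft_force: [-1.5, 1.4, 8.2]
gripper_width: 0.7
```

```bash
python3 -m crank '[[0,0,-0.5,0,0,0,1],[0,0,0,0,0,0,1],[0,0,0,0,0,0,1]]'; python3 -m crank '[[0,0,3,0,0,0,1],[0,0,5,0,0,0,1],[0,0,10,0,0,0,1],[0,0,20,0,0,0,1],[0,0,20,0,0,0,1],[0,0,20,0,0,0,1],[0,0,20,0,0,0,1],[0,0,20,0,0,0,1],[0,0,20,0,0,0,1],[0,0,10,0,0,0,1],[0,0,0,0,0,0,1],[0,0,0,0,0,0,1]]'
python3 - <<'E'
from h import *
np.set_printoptions(precision=1,suppress=True)
c,s=wcam();cv2.imwrite('pics/wrist3.png',c['image']);print(s['tcp_pos'],s['ft_force'])
T=ctrl.snapshot('top')
h=cv2.cvtColor(c['image'],cv2.COLOR_BGR2HSV)
N,_,st,ce=cv2.connectedComponentsWithStats(cv2.inRange(h,(50,110,40),(85,255,255)))
print([(st[i,4],*ce[i].round(1)) for i in range(1,N) if st[i,4]>300])
h=cv2.cvtColor(T['image'],cv2.COLOR_BGR2HSV)
N,_,st,ce=cv2.connectedComponentsWithStats(cv2.inRange(h,(50,110,40),(85,255,255)))
print([(st[i,4],*ce[i].round(1)) for i in range(1,N) if st[i,4]>100])
E
```

```text
t: 5.6
tcp_pos: [483.8, -297.0, 16.2]
tcp_rot: [0.147, 0.692, 0.146, -0.692]
ft_force: [-2.2, 2.1, 11.5]
gripper_width: 0.6
t: 6.8
tcp_pos: [483.3, -296.6, 162.5]
tcp_rot: [-0.146, -0.692, -0.147, 0.692]
ft_force: [0.1, -0.5, -0.5]
gripper_width: 0.7
[ 483.3 -296.6  162.5] [ 0.1 -0.5 -0.5]
[(np.int32(876), np.float64(253.1), np.float64(184.2)), (np.int32(1792), np.float64(407.6), np.float64(264.9)), (np.int32(1204), np.float64(488.9), np.float64(324.4)), (np.int32(3236), np.float64(428.2), np.float64(351.6))]
[(np.int32(226), np.float64(366.5), np.float64(265.0)), (np.int32(375), np.float64(442.7), np.float64(331.7))]
```

View pics/wrist3.png

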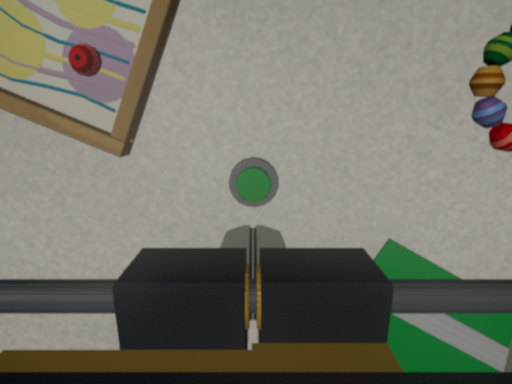

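The button hit its stop (11.5 N with no further travel) and has come up again: the cap is back at (366.5,265) in the top view. Next I'll go above the red bead.

```bash
python3 -m crank '[[2,10,5,0,0,0,1],[5,20,0,0,0,0,1],[5,20,0,0,0,0,1],[5,20,0,0,0,0,1],[5,20,0,0,0,0,1],[5,20,0,0,0,0,1],[5,20,0,0,0,0,1],[5,20,0,0,0,0,1],[5,20,0,0,0,0,1],[3,14,0,0,0,0,1],[0,0,0,0,0,0,1],[0,0,0,0,0,0,1]]'
python3 - <<'E'
from h import *
np.set_printoptions(precision=1,suppress=True)
c,s=wcam();cv2.imwrite('pics/wrist4.png',c['image']);print(s['tcp_pos'],s['ft_force'])
for n,X in(('bead',(527.5,-112.5,34)),('bowl',(636,27,53))):print(n,proj(c,X))
E
```

```text
t: 8.1
tcp_pos: [528.6, -112.8, 168.1]
tcp_rot: [-0.147, -0.692, -0.147, 0.692]
ft_force: [0.0, -1.1, 0.8]
gripper_width: 0.2
[ 528.6 -112.8  168.1] [ 0.  -1.1  0.8]
bead (np.float64(251.30491122166245), np.float64(187.22757169781056))
bowl (np.float64(145.2305464686017), np.float64(0.79661286779168))
```

View pics/wrist4.png

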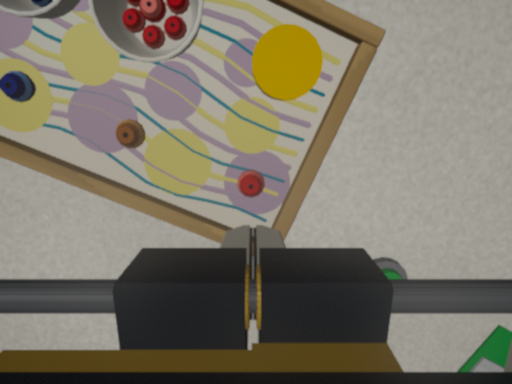

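The bead top is at (251,183) against a predicted (251,187), so it agrees within about 3 mm. I'll descend to roughly 26 mm above its top and hold for about 2.2 s.

```bash
python3 -m crank '[[1,0,-8,0,0,0,1],[0,0,-20,0,0,0,1],[0,0,-20,0,0,0,1],[0,0,-20,0,0,0,1],[0,0,-20,0,0,0,1],[0,0,-10,0,0,0,1],[0,0,-6,0,0,0,1],[0,0,-3,0,0,0,1],[0,0,0,0,0,0,1],[0,0,0,0,0,0,1]]'
python3 - <<'E'
from h import *
c,s=wcam();cv2.imwrite('pics/wrist5.png',c['image']);print(s['tcp_pos'],s['ft_force'])
for n in('scene','top'):cv2.imwrite(f'pics/{n}5.png',ctrl.snapshot(n)['image'])
E
```

```text
t: 9.15
tcp_pos: [530.2, -113.2, 61.9]
tcp_rot: [0.147, 0.692, 0.146, -0.691]
ft_force: [-1.1, 0.0, -0.0]
gripper_width: 0.8
[ 530.23828676 -113.20238965   61.88022789] [-1.13624633  0.01623253 -0.04547681]
```

View pics/wrist5.png

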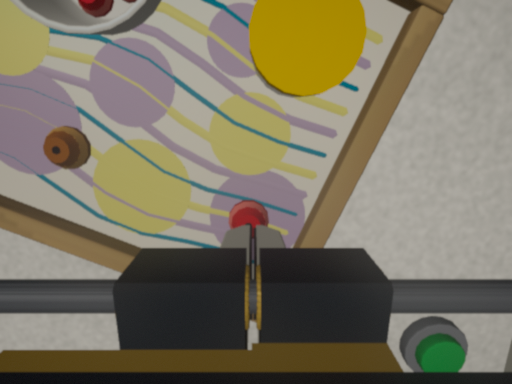

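View pics/scene5.png

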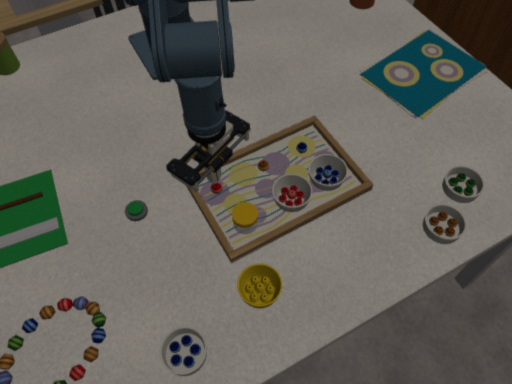

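The fingertips are over the red bead (wrist view (248,216)), about 27 mm above its top and not touching. Now I'll hold.

```bash
python3 -m crank '[[0,0,0,0,0,0,1],[0,0,0,0,0,0,1],[0,0,0,0,0,0,1],[0,0,0,0,0,0,1],[0,0,0,0,0,0,1],[0,0,0,0,0,0,1],[0,0,0,0,0,0,1],[0,0,0,0,0,0,1],[0,0,0,0,0,0,1],[0,0,0,0,0,0,1],[0,0,0,0,0,0,1],[0,0,0,0,0,0,1],[0,0,0,0,0,0,1],[0,0,0,0,0,0,1],[0,0,0,0,0,0,1],[0,0,0,0,0,0,1],[0,0,0,0,0,0,1],[0,0,0,0,0,0,1]]'
python3 -m crank '[[0,0,10,0,0,0,1],[0,0,20,0,0,0,1],[0,0,20,0,0,0,1],[0,0,20,0,0,0,1],[0,0,20,0,0,0,1],[0,0,10,0,0,0,1],[0,0,6,0,0,0,1],[0,0,0,0,0,0,1]]'
```

```text
t: 11.1
tcp_pos: [529.7, -112.9, 61.2]
tcp_rot: [-0.146, -0.692, -0.146, 0.692]
ft_force: [-1.0, 0.0, 0.5]
gripper_width: 0.6
t: 11.9
tcp_pos: [529.9, -113.0, 167.8]
tcp_rot: [0.147, 0.692, 0.146, -0.691]
ft_force: [0.4, -0.7, 0.0]
gripper_width: 0.4
```

```bash
python3 -m crank '[[5,7,0,0,0,0,1],[11,14,0,0,0,0,1],[11,14,0,0,0,0,1],[11,14,0,0,0,0,1],[11,14,0,0,0,0,1],[11,14,0,0,0,0,1],[11,14,0,0,0,0,1],[11,14,0,0,0,0,1],[11,14,0,0,0,0,1],[11,14,0,0,0,0,1],[2,7,0,0,0,0,1],[0,0,0,0,0,0,1],[0,0,0,0,0,0,1]]'
python3 - <<'E'
from h import *
np.set_printoptions(precision=1,suppress=True)
c,s=wcam();cv2.imwrite('pics/wrist6.png',c['image']);print(s['tcp_pos'],s['ft_force'])
print(proj(c,(636.5,27,53)))
E
```

```text
t: 13.2
tcp_pos: [635.4, 27.0, 167.0]
tcp_rot: [-0.146, -0.692, -0.146, 0.692]
ft_force: [0.0, -0.7, 0.6]
gripper_width: 0.5
[635.4  27.  167. ] [ 0.  -0.7  0.6]
(np.float64(252.5983689932627), np.float64(190.36656192716657))
```

View pics/wrist6.png

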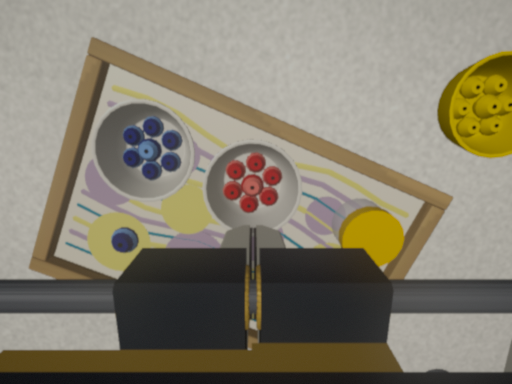

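The red bowl's rim centre is at about (253,188) against a predicted (252.6,190), so it is aligned. I'll descend to roughly 26 mm above the rim.

```bash
python3 -m crank '[[1,0,-10,0,0,0,1],[0,0,-20,0,0,0,1],[0,0,-20,0,0,0,1],[0,0,-20,0,0,0,1],[0,0,-12,0,0,0,1],[0,0,-6,0,0,0,1],[0,0,0,0,0,0,1],[0,0,0,0,0,0,1]]'
python3 - <<'E'
from h import *
c,s=wcam();cv2.imwrite('pics/wrist7.png',c['image']);print(s['tcp_pos'],s['ft_force'])
E
```

```text
t: 14.05
tcp_pos: [637.2, 26.9, 79.8]
tcp_rot: [0.146, 0.692, 0.146, -0.691]
ft_force: [-0.7, -0.5, 0.5]
gripper_width: 0.4
[637.21727464  26.87894809  79.84266488] [-0.71526059 -0.50435349  0.52235905]
```

View pics/wrist7.png

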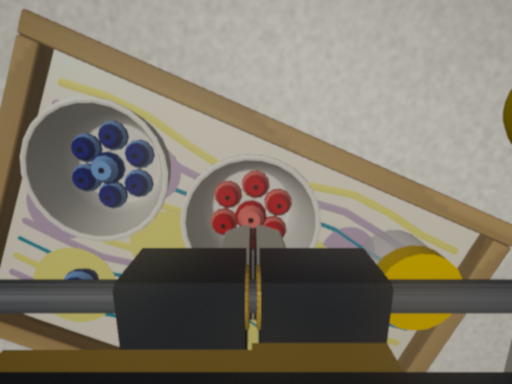

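The fingertips are centred over the red bowl, with its middle bead at (250,215), and clear of it. I'll hold, then rise.

```bash
python3 -m crank '[[0,0,0,0,0,0,1],[0,0,0,0,0,0,1],[0,0,0,0,0,0,1],[0,0,0,0,0,0,1],[0,0,0,0,0,0,1],[0,0,0,0,0,0,1],[0,0,0,0,0,0,1],[0,0,0,0,0,0,1],[0,0,0,0,0,0,1],[0,0,0,0,0,0,1],[0,0,0,0,0,0,1],[0,0,0,0,0,0,1],[0,0,0,0,0,0,1],[0,0,0,0,0,0,1],[0,0,0,0,0,0,1],[0,0,0,0,0,0,1],[0,0,0,0,0,0,1],[0,0,0,0,0,0,1],[0,0,0,0,0,0,1]]'
python3 -m crank '[[0,0,10,0,0,0,1],[0,0,20,0,0,0,1],[0,0,20,0,0,0,1],[0,0,20,0,0,0,1],[0,0,15,0,0,0,1],[0,0,8,0,0,0,1],[0,0,0,0,0,0,1],[0,0,0,0,0,0,1],[0,0,0,0,0,0,1]]'
python3 - <<'E'
from h import *
c,s=wcam();print(s['tcp_pos'],s['ft_force'],abs(np.array(s['joint_velocities'])).max())
cv2.imwrite('pics/scene8.png',ctrl.snapshot('scene')['image'])
E
```

```text
t: 16.0
tcp_pos: [636.7, 27.1, 79.1]
tcp_rot: [-0.146, -0.692, -0.146, 0.692]
ft_force: [0.0, 0.2, -0.2]
gripper_width: 0.1
t: 16.9
tcp_pos: [636.0, 27.2, 171.0]
tcp_rot: [-0.146, -0.691, -0.147, 0.692]
ft_force: [-0.1, -0.5, 0.3]
gripper_width: 1.0
[636.02574441  27.15528505 171.04033283] [-0.12888231 -0.54792953  0.34847748] 0.0024448010160213218
```

View pics/scene8.png

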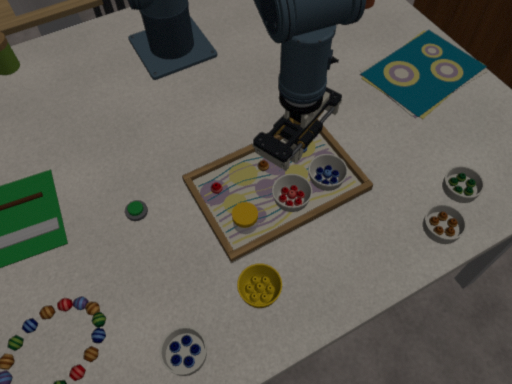

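The things in view are where they began: red bead (216,187), red bowl (292,192), pot (244,214) and button up at (135,209). The gripper is raised and still, so I'll hand in.

```bash
python3 -c "
from bench import ctrl
print(ctrl.finish_job())"
```

```text
the job is handed in; nothing more can be done
None
```

I pressed the green call button, pointed at the loose red bead, pointed at the bowl of red beads, and finished raised. The job is handed in, and no verdict was reported.

- **Button:** I pressed it about 6 mm, down to its stop, where the force reached 11.5 N with no further travel. It came back up, and the cap returned to its starting pixel in the top view.
- **Red bead:** I held about 27 mm above its top for about 2 s, roughly 3 mm or less off its middle by the cameras.
- **Bowl of red beads:** I held about 26 mm above its rim for about 2 s, within about 3 mm of centre.
- **Final state:** The fingertips are at z = 171 mm, at least 113 mm above everything on the tray. The arm is still, and the force reading is at noise level (below about 0.7 N).

In the last scene picture the pieces I could see had not moved; the blue bead was hidden behind the gripper. It was last seen in place just before I lowered to the bowl.

**Disagreements:** The scene and top cameras differed by up to about 4 mm in position, and triangulated heights read 1–6 mm low. The wrist view read one rough bead position about 6 mm off from a distance, but agreed within about 3 mm from directly above. No check failed.

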